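# Change over the dissecting bench for the next plate

## Robot

A 6-joint arm with a two-finger parallel gripper is mounted at the origin on the work surface. World frame = base frame: x ahead of the robot, y to its left, z up, the work surface at z = 0. Lengths are in m, angles in degrees, forces in N, time in s.
With the tool pointing down it reaches from about 0.375 to 0.9 m from the base axis. Payload 3.1 kg.
Tool frame: the origin (TCP) lies between the finger pads; the fingertips stand 11 mm ahead of it and the grasp point (between the pads) lies 8 mm behind it; z points along the fingers, y is the line along which they close (so a half turn about z gives the same grasp; the last joint's range is limited). The gripper opens to 87 mm and grips with 3 to 60 N. Pads are 19 mm wide; open, the fingers measure 117 mm over their backs; the gripper's body (75 mm by 190 mm) begins 51 mm behind the grasp point.
Start: joints at [55.319, 30.224, 82.088, -0, 67.689, -10.227], TCP at [0.259, 0.569, 0.234] pointing down, gripper open.
Joint ranges: [-176.69, 176.69], [-43.24, 126.21], [12.49, 139.97], [-82, 262], [0, 151.66], [-163.58, 163.58]. Speed limits (degrees/s): [159.86, 159.86, 180, 180, 180, 180].

## Interface

Orientations are given as a 3x3 rotation matrix whose columns are the frame's x, y, z axes.
In Python, from rig import bot, viewer, workorder, models gives the robot as it stands.
- The arm moves only by the shell command python3 -m jog 'ROWS'. ROWS is JSON, a list of rows, each a list of 7 numbers: the opening, from 0 (shut) to 1 (fully open), then the shift along the tool's x, y, z in m, then the turn, a rotation vector about the tool's x, y, z in degrees. In form: [[claw, x, y, z, ax, ay, az], ...]. A call has 1 to 20 rows; each row is the pose to reach, as a shift and turn from the pose commanded when the call began, along the tool's axes at that moment; what a row does not reach only later rows make up. A row lasts 1/8 s, in which the tool goes at most 62.5 mm and 10.7 degrees, less where a joint would pass 70% of its speed; a pose out of reach is approached as far as the arm can. A call with a gripper value outside its range is refused whole. The fingers move at their own pace and stop on an object; the grip force is fixed at half the most. Time passes only in rows, so rows that repeat a pose let the fingers close. It gives the time, the measured TCP pose, the force, the opening and the grip force at its end, in the units of the state.
- bot.read_state(): the state, without advancing time (a new reading comes with each control period).
- viewer.capture(name): name is "scene" or "top" or "wrist"; returns (picture, depth): 400x640x3 uint8, blue, green, red; 400x640 float32, m along the optical axis (not along the pixel's ray), 0 where there is no reading.
- viewer.camera_info(name): a dict with "fx", "fy", "cx", "cy" (pixels), "world_to_cam" (4x4, takes a point from world to camera coordinates). Camera axes: x right, y down, z forward; pixel columns grow to the right and rows downward; lengths in m; the calibration is good to about 2 mm. A picture is of the moment at which its call begins: read the wrist's pose just before it. camera_info takes no time and is no camera call; for the wrist camera it gives the pose at the moment of the call.
- workorder.hand_in(): hands the job in; it is judged then, once.
Trained networks look in the newest picture that a camera, given by its name, has taken for a name from the list of things; names that differ only in an ending like _2 or _b are one class to them, and where a whole thing is asked for, a point or a joint stands for the part that bears it (a point fixed in the world has none). Each returns a list of dicts, best first, with "p" (0 to 1); they miss things now and then, are a little off and sometimes report something else, mostly with a low value. They report only what shows in the picture. A call takes as long as a camera call.
- models.outline_of(camera, thing): "mask" (400x640 bool, what is visible of it).
- models.tip_of(camera, thing): "xyz" ([x, y, z] in m, in world coordinates, good to about 4 mm: a listed point, or the origin of a listed thing).
The state is a dict: "time_s": time; "joint_positions": joint angles; "qvel": joint speeds; "tau": joint torques, N m; "position": TCP position; "tcp_rot": TCP orientation; "force": force on the tool from outside, world axes, zero at the start; "moment": the same for the moment, N m; "opening": opening from 0.0 (shut) to 1.0 (fully open); "grasp_force": force on a finger pad.
Only numpy, scipy, OpenCV 4.12 (cv2) and the standard library are available. Lean on these libraries where they do the work, as an engineer would, in place of code of your own. Each camera call takes 0.05 s, during which the arm holds its last target. There are 200 camera calls.

## Task

Get the dissecting bench ready for the next plate: first pull the spent lamp cartridge straight up out of its socket, then turn the numbered dial until 6 stands at the red index, and only then set the green-lidded dish flat on the stage's seat and gently slide the clamp jaw up until its red pad is visibly pressed in and holds the dish against both posts. The cartridge and every yellow-lidded dish end up in the grey tray (at any time), the dishes flat on its floor side by side. Leave the blue dish and everything else on the bench where it is.

Things in the scene. Friction and masses are not known exactly. Their poses are not given: they have to be found in the camera images.
- lamp: spent lamp cartridge, 120 g, at first plugged into the lamp house. Origin: centre of its underside, z up along it. Shank 24 (x) by 18 (y) mm up to z = 34 mm; above it a finned aluminium head 38 (x) by 28 (y) mm from z = 34 to 84 mm with a round green lens on top. Pulled straight up it comes free against a sprung catch with about 10 to 15 N. It stands by itself on its shank on a flat floor
- socket (a point): centre of the socket's mouth in the top of the cream lamp house (fixed block 90 x 90 x 45 mm high); axes along the block's sides, z up; the cartridge sits 32 mm deep in it, turned as the block
- dial (a joint): angle of the numbered dial (rad): 0 when digit 0 stands at the red index, growing as the dial is turned clockwise seen from above; a click every 0.35 rad, digits 0 to 7 (value = digit x 0.35, so 6 is 2.1), end stops at 0 and 2.45. About 0.1 N m takes it over a click; it settles into the nearest click and stays there
- dial_grip (a point): on the dial's vertical axis, 66 mm above the table, where to grip it: a knurled aluminium barrel 42 mm across, 38 to 88 mm above the table. The point turns with the dial
- dialbox: fixed cream box under the dial, 127 (x) by 106 (y) mm, 29 mm high, its middle 11 mm in +x from the origin; origin at table height on the dial's axis. The dial's white skirt (100 mm across, top 38 mm above the table) carries the digits; the red index stands beside the skirt on the box's +x side
- seat (a point): centre of the dish seat (black disc) on the top of the aluminium stage, 30 mm above the table; y along the clamp's slide towards two fixed steel posts, z up. Posts: 12 mm thick, 18 mm high, at x = -19 and +19 mm, y = +28 mm: a dish pushed against both sits centred on the seat. The fixed stage spans x -55 to 55 mm and y -190 to +60 mm from here
- jaw: clamp jaw: black upright tab 30 (x) by 16 (y) mm, up to 48 mm above the stage top; slides in the seat's +y, 75 mm at most, from 114 mm short of the seat. Needs about 8 N and stays where it is left. Origin on the stage top under the tab's centre, axes as the seat's. It carries a red sprung pad 44 mm wide, 4 to 18 mm above the stage, its free face 24 mm in front (+y) of the origin
- pad (a joint): how far the clamp's red pad is pressed back (m), 0 free to 0.008 fully pressed; its spring gives 1.5 N at first, growing by 0.5 N for each mm, and the jaw's friction keeps it pressed
- tray: fixed grey tray, 182 (x) by 204 (y) mm outside, floor 3 mm thick, rim 10 mm high and 4 mm thick; origin at the centre of its underside, axes along its sides
- green: closed Petri dish, cylinder 56 mm across and 20 mm high, 50 g, green lid; origin at the centre of its underside, z up: the next plate, for the stage
- blue: closed Petri dish, cylinder 56 mm across and 20 mm high, 50 g, blue lid; origin at the centre of its underside, z up: a reference plate, to be left alone
- yellow1: closed Petri dish, cylinder 56 mm across and 20 mm high, 50 g, yellow lid; origin at the centre of its underside, z up: a finished plate, for the tray; may be absent
- yellow2: closed Petri dish, cylinder 56 mm across and 20 mm high, 50 g, yellow lid; origin at the centre of its underside, z up: a finished plate, for the tray; may be absent
- yellow3: closed Petri dish, cylinder 56 mm across and 20 mm high, 50 g, yellow lid; origin at the centre of its underside, z up: a finished plate, for the tray; may be absent
- yellow4: closed Petri dish, cylinder 56 mm across and 20 mm high, 50 g, yellow lid; origin at the centre of its underside, z up: a finished plate, for the tray; may be absent
- pen: red marker pen, 130 mm long, 12 mm thick, lying; origin under its middle; leave alone
- needle: black-handled needle holder, 160 mm long, lying; origin under its middle; leave alone
- spray: white bottle with blue cap, 64 mm across, 170 mm high; origin under it; leave alone
- jar: amber jar with red cap, 60 mm across, 80 mm high; origin under it; leave alone
- beaker: glass beaker, 70 mm across, 90 mm high; origin under it; leave alone
- tipbox: blue box 120 x 85 x 60 mm; origin under it; leave alone

How it is judged:
By the outcome, as a careful person would: the job done as asked, in the order asked, and still so for the second after the job is handed in, with the robot touching nothing.
Of yellow1, yellow2, yellow3, yellow4 only 2 to 4 are there at a start; the rules pass over those that are not, and their reading is None.
At some moment in a run one of yellow1, yellow2, yellow3, yellow4 may be knocked a few centimetres aside while the robot is not near it.
It also fails if it takes over 210 s, if anything falls off the work surface, if the arm or the gripper's body presses on something with over 40 N, if the wrist force passes 120 N, or if a joint passes its speed limit or range.

## Working session

There is one attempt and no reset: what is moved stays moved. The work goes in short steps, Python scripts to look and compute and a shell command to move; the robot and the scene stay as the last step left them, time stands still between calls to the robot, and variables do not carry over. Pictures are saved under pics/ and viewed, at most 14 in all, crops included, and the job is handed in when it is done.

```bash
mkdir -p pics; ls; cat > h.py <<'E'
import numpy as np, cv2
from rig import bot, viewer, workorder, models
def deproj(cam,u,v,depth,info=None):
    i=info or viewer.camera_info(cam); z=depth
    p=np.array([(u-i["cx"])/i["fx"]*z,(v-i["cy"])/i["fy"]*z,z,1.0])
    return (np.linalg.inv(np.array(i["world_to_cam"]))@p)[:3]
def cloud(cam,d,mask=None):
    i=viewer.camera_info(cam); vv,uu=np.nonzero((d>0)&(mask if mask is not None else True)); z=d[vv,uu]
    P=np.stack([(uu-i["cx"])/i["fx"]*z,(vv-i["cy"])/i["fy"]*z,z,np.ones_like(z)])
    return (np.linalg.inv(np.array(i["world_to_cam"]))@P)[:3].T
def totool(target):
    s=bot.read_state(); R=np.array(s["tcp_rot"]); return R.T@(np.array(target)-np.array(s["position"]))
E
python3 - <<'E'
from h import *
for c in("scene","top"):
    im,d=viewer.capture(c); cv2.imwrite(f"pics/{c}0.png",im); np.save(f"{c}0.npy",d)
for t in ["lamp","socket","dial_grip","dialbox","seat","jaw","tray","green","blue","yellow1","pen","needle","spray","jar","beaker","tipbox"]:
    for c in("top","scene"):
        print(t,c,[(np.round(r["xyz"],3).tolist(),round(float(r["p"]),2)) for r in models.tip_of(c,t)][:5])
print(bot.read_state())
E
```

```text
pics
lamp top [([0.442, 0.321, 0.017], 0.93), ([0.448, 0.214, 0.0], 0.18)]
lamp scene [([0.443, 0.323, 0.011], 0.87)]
socket top [([0.443, 0.321, 0.046], 0.73), ([0.622, -0.007, 0.03], 0.35)]
socket scene [([0.442, 0.329, 0.043], 0.71), ([0.513, -0.307, -0.001], 0.39)]
dial_grip top [([0.586, 0.331, 0.066], 0.58)]
dial_grip scene [([0.588, 0.328, 0.065], 0.73), ([0.598, 0.208, -0.001], 0.36)]
dialbox top [([0.589, 0.336, -0.001], 0.84), ([0.584, 0.334, 0.065], 0.57)]
dialbox scene [([0.588, 0.334, 0.001], 0.63)]
seat top [([0.451, -0.142, -0.0], 0.73), ([0.622, 0.091, 0.029], 0.67)]
seat scene [([0.62, 0.084, 0.033], 0.94)]
jaw top [([0.621, -0.01, 0.033], 0.71), ([0.471, -0.059, -0.006], 0.68)]
jaw scene [([0.622, -0.012, 0.033], 0.56), ([0.586, 0.331, 0.064], 0.32)]
tray top [([0.513, -0.306, -0.001], 0.75)]
tray scene [([0.745, 0.29, 0.001], 0.63), ([0.515, -0.306, -0.0], 0.58)]
green top [([0.452, -0.141, 0.004], 0.63)]
green scene [([0.452, -0.146, -0.003], 0.71), ([0.447, 0.215, -0.004], 0.41), ([0.744, 0.291, -0.001], 0.4)]
blue top [([0.716, 0.177, -0.002], 0.87)]
blue scene 
[... 1040 characters left out ...]
, -1.44064854e-03,
        6.76880568e+01, -1.02265875e+01]), 'qvel': array([-0.04345944, -0.03410261,  0.05578349,  0.00818908,  0.01024688,
       -0.08422255]), 'tau': array([ 1.73038184e-04, -4.39991748e+01, -1.76979482e+01,  6.32068422e-02,
        5.05149050e-02, -2.72798667e-05]), 'position': array([0.25867955, 0.5689156 , 0.23351553]), 'tcp_rot': array([[-9.10296940e-01,  4.13955893e-01, -1.21706609e-05],
       [ 4.13955893e-01,  9.10296938e-01, -5.84705535e-05],
       [-1.31253148e-05, -5.82636827e-05, -9.99999998e-01]]), 'force': array([ 0.53458355, -0.38048319,  0.31654916]), 'moment': array([0.00375022, 0.04063794, 0.00027003]), 'grasp_force': 0.0, 'opening': 1.000662781022708}
```

View pics/top0.png

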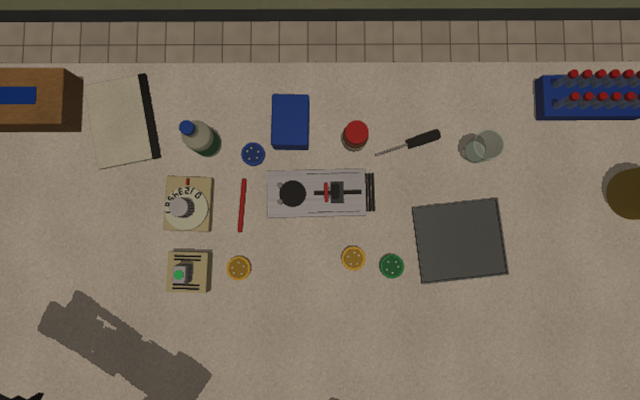

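View pics/scene0.png

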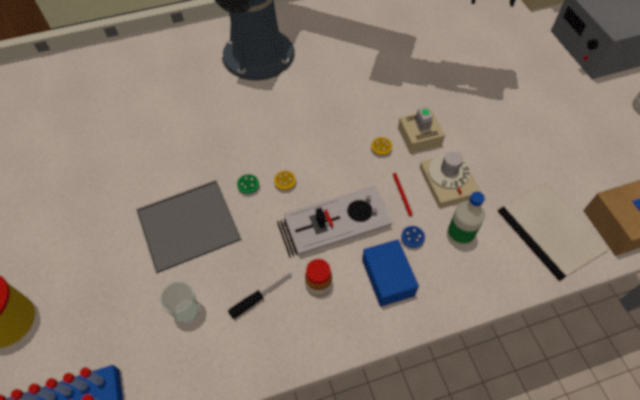

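The top view shows lamp (180,270), dial (187,207), stage with the jaw right of the seat (293,193), green (391,265), two yellow dishes (353,258) and (238,267), and the tray (460,240). The scene view agrees. Next I measure yaws and read the dial.

```bash
python3 - <<'E'
from h import *
d=np.load("top0.npy"); im=cv2.imread("pics/top0.png")
P=cloud("top",d)
def rect(name,c,r,z0,z1):
    m=(np.hypot(P[:,0]-c[0],P[:,1]-c[1])<r)&(P[:,2]>z0)&(P[:,2]<z1); Q=P[m]
    (cx,cy),(w,h),a=cv2.minAreaRect((Q[:,:2]*1000).astype(np.float32)); print(name,len(Q),"c",round(cx,1),round(cy,1),"wh",round(w,1),round(h,1),"ang",round(a,1),"zmed",np.round(np.median(Q[:,2]),4),"mean",np.round(Q[:,:2].mean(0),4))
rect("house",(.443,.321),.075,.035,.055)
rect("lamphead",(.443,.321),.04,.085,.11)
rect("dialbox",(.597,.334),.09,.02,.034)
rect("barrel",(.587,.332),.04,.08,.1)
rect("stage",(.62,.03),.15,.022,.036)
rect("jawtab",(.62,-.01),.05,.06,.09)
rect("posts",(.62,.12),.035,.04,.06)
rect("tray rim",(.513,-.306),.16,.006,.02)
rect("tray",(.513,-.306),.16,.0015,.02)
for n,c in dict(g=(.452,-.143),y1=(.471,-.057),y2=(.447,.214),b=(.717,.18)).items(): rect(n,c,.04,.014,.028)
a=cv2.resize(im[165:295,155:265],None,fx=5,fy=5,interpolation=cv2.INTER_CUBIC)
cv2.imwrite("pics/crop1.png",a[:600])
E
```

```text
house 1323 c 444.5 322.0 wh 91.7 90.3 ang 88.2 zmed 0.0448 mean [0.4455 0.3177]
lamphead 256 c 444.8 321.4 wh 28.2 36.8 ang 89.4 zmed 0.0968 mean [0.4454 0.3199]
dialbox 1020 c 600.7 328.9 wh 107.0 127.1 ang 88.0 zmed 0.0285 mean [0.6144 0.321 ]
barrel 301 c 588.9 329.1 wh 40.2 40.2 ang 72.5 zmed 0.0876 mean [0.5887 0.3281]
stage 4561 c 644.8 18.8 wh 273.7 245.1 ang 64.9 zmed 0.0299 mean [0.6249 0.0285]
jawtab 102 c 624.1 -13.1 wh 15.6 28.2 ang 89.9 zmed 0.0771 mean [ 0.6236 -0.0124]
posts 43 c 622.1 113.4 wh 48.0 11.2 ang 0.3 zmed 0.0475 mean [0.6216 0.1129]
tray rim 915 c 510.1 -279.1 wh 182.3 262.7 ang 6.2 zmed 0.0088 mean [ 0.5095 -0.3005]
tray 6981 c 513.6 -306.5 wh 317.6 316.7 ang 37.8 zmed 0.0033 mean [ 0.5118 -0.3076]
g 461 c 454.5 -143.6 wh 53.8 53.0 ang 89.8 zmed 0.0202 mean [ 0.4542 -0.144 ]
y1 452 c 473.0 -55.9 wh 53.5 53.1 ang 89.3 zmed 0.02 mean [ 0.4729 -0.0554]
y2 464 c 450.9 210.5 wh 52.9 54.2 ang 1.8 zmed 0.0202 mean [0.4508 0.2102]
b 431 c 718.0 179.5 wh 54.8 52.7 ang 0.5 zmed 0.0201 mean [0.7182 0.1795]
```

View pics/crop1.png

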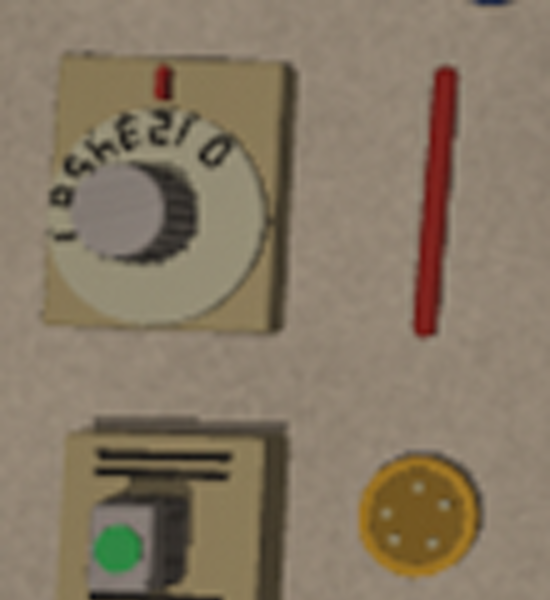

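The dial crop shows digit 2 at the red index (165,80), with digits 1 and 0 clockwise after it. So the dial needs +4 clicks clockwise, about 80°. I go above the lamp first.

```bash
cat >> h.py <<'E'
def row(target,yang=None):
    "shift in tool axes and az to bring tool y axis to world angle yang (deg, mod 180)"
    s=bot.read_state(); R=np.array(s["tcp_rot"]); a=np.degrees(np.arctan2(R[1,1],R[0,1]))
    t=0 if yang is None else -((yang-a+90)%180-90)
    print("shift",np.round(totool(target),4),"az",np.round(t,1),"now",np.round(s["position"],4),"yang",round(a,1),"j6",round(s["joint_positions"][5],1),"t",s["time_s"],"F",np.round(s["force"],1))
E
python3 -c "
from h import *
row([.4447,.3215,.17],88.3)"
```

```text
shift [-0.2718 -0.1482  0.0635] az -22.8 now [0.2587 0.5689 0.2335] yang 65.5 j6 -10.2 t 1.7 F [ 0.5 -0.4  0.3]
```

```bash
python3 -m jog '[[1,-0.272,-0.148,0.0635,0,0,-22.8],[1,-0.272,-0.148,0.0635,0,0,-22.8],[1,-0.272,-0.148,0.0635,0,0,-22.8],[1,-0.272,-0.148,0.0635,0,0,-22.8],[1,-0.272,-0.148,0.0635,0,0,-22.8],[1,-0.272,-0.148,0.0635,0,0,-22.8],[1,-0.272,-0.148,0.0635,0,0,-22.8],[1,-0.272,-0.148,0.0635,0,0,-22.8]]'
python3 - <<'E'
from h import *
im,d=viewer.capture("wrist"); cv2.imwrite("pics/w1.png",im)
P=cloud("wrist",d)
def rect(name,c,r,z0,z1):
    m=(np.hypot(P[:,0]-c[0],P[:,1]-c[1])<r)&(P[:,2]>z0)&(P[:,2]<z1); Q=P[m]
    if len(Q)<5: return print(name,0)
    (cx,cy),(w,h),a=cv2.minAreaRect((Q[:,:2]*1000).astype(np.float32)); print(name,len(Q),round(cx,1),round(cy,1),"wh",round(w,1),round(h,1),"ang",round(a,1),np.median(Q[:,2]))
rect("head",(.4447,.3215),.035,.09,.105); rect("house",(.4447,.3215),.075,.04,.052)
print([ (r["xyz"],r["p"]) for r in models.tip_of("wrist","lamp")+models.tip_of("wrist","socket")])
row([.4447,.3215,.067],88.3)
E
```

```text
time_s: 2.7
position: [0.4442, 0.3229, 0.1704]
tcp_rot: [[-1.0, 0.027, 0.0], [0.027, 1.0, 0.001], [-0.0, 0.001, -1.0]]
force: [0.2, -0.1, -0.7]
opening: 1.001
grasp_force: 0.0
head 1970 442.7 322.3 wh 27.9 37.7 ang 88.0 0.09683475312300524
house 8195 443.4 322.3 wh 90.2 90.5 ang 88.2 0.044777584107478674
[([0.4459, 0.3252, 0.0118], 0.89)]
shift [-0.0005 -0.0015  0.1034] az 0.2 now [0.4442 0.3229 0.1704] yang 88.5 j6 -64.1 t 2.85 F [-0.4 -0.3 -0.1]
```

View pics/w1.png

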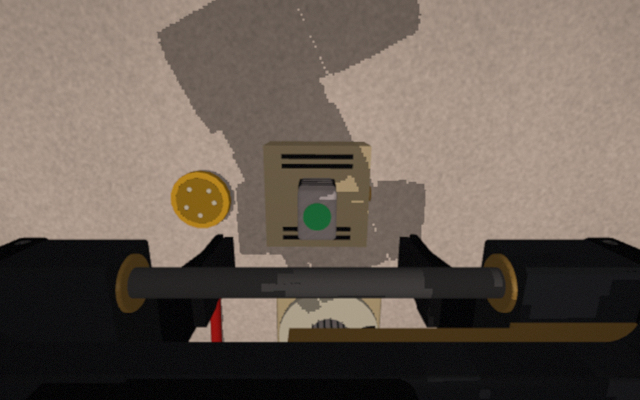

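The wrist view shows the head centred at (317,208) between the fingers, with house yaw -1.8°. Descend, close and pull straight up.

```bash
python3 -m jog '[[1,0.001,-0.0007,0.05,0,0,0.2],[1,0.001,-0.0007,0.09,0,0,0.2],[1,0.001,-0.0007,0.103,0,0,0.2],[1,0.001,-0.0007,0.103,0,0,0.2],[0.25,0.001,-0.0007,0.103,0,0,0.2],[0.2,0.001,-0.0007,0.103,0,0,0.2],[0.2,0.001,-0.0007,0.103,0,0,0.2],[0.2,0.001,-0.0007,0.103,0,0,0.2],[0.2,0.001,-0.0007,0.103,0,0,0.2],[0.2,0.001,-0.0007,0.103,0,0,0.2],[0.2,0.001,-0.0007,0.103,0,0,0.2]]'

```

```text
time_s: 4.22
position: [0.4444, 0.3221, 0.067]
tcp_rot: [[-0.999, 0.034, 0.001], [0.034, 0.999, 0.003], [-0.001, 0.003, -1.0]]
force: [-0.3, 3.1, -0.4]
opening: 0.315
grasp_force: 29.9
```

```bash
python3 -m jog '[[0.2,0,0,-0.004,0,0,0],[0.2,0,0,-0.008,0,0,0],[0.2,0,0,-0.012,0,0,0],[0.2,0,0,-0.018,0,0,0],[0.2,0,0,-0.024,0,0,0],[0.2,0,0,-0.032,0,0,0],[0.2,0,0,-0.04,0,0,0],[0.2,0,0,-0.05,0,0,0],[0.2,0,0,-0.07,0,0,0],[0.2,0,0,-0.1,0,0,0],[0.2,0,0,-0.14,0,0,0],[0.2,0,0,-0.18,0,0,0],[0.2,0,0,-0.18,0,0,0]]'
python3 - <<'E'
from h import *
# tray pose from top
im,d=viewer.capture("top"); np.save("top1.npy",d); cv2.imwrite("pics/top1.png",im)
r=models.outline_of("top","tray"); m=r[0]["mask"]; print(r[0]["p"],m.sum())
P=cloud("top",d,m); Q=P[(np.abs(P[:,2]-.006)<.008)]
(cx,cy),(w,h),a=cv2.minAreaRect((Q[:,:2]*1000).astype(np.float32)); print("tray",cx,cy,w,h,a)
im,d=viewer.capture("wrist"); cv2.imwrite("pics/w2.png",im)
P=cloud("wrist",d); s=bot.read_state(); 
m=(np.hypot(P[:,0]-.443,P[:,1]-.322)<.06)
print("lamp low pts",np.sort(P[m][:,2])[-20:], s["opening"],s["grasp_force"],s["position"])
E
```

```text
time_s: 5.85
position: [0.4458, 0.3214, 0.2509]
tcp_rot: [[-0.999, 0.032, 0.007], [0.032, 0.999, 0.003], [-0.007, 0.003, -1.0]]
force: [-0.6, 0.4, -1.9]
opening: 0.322
grasp_force: 29.9
0.76 6696
tray 512.2532958984375 -309.39642333984375 183.4825897216797 208.64129638671875 6.3738813400268555
lamp low pts [0.35319327 0.35319428 0.35319804 0.35319807 0.35321488 0.3532168
 0.35323108 0.35324865 0.35326502 0.35326644 0.35329912 0.35336327
 0.35346289 0.35349867 0.35353254 0.35353931 0.35354825 0.35357193
 0.35367523 0.35399205] 0.3206070997235146 29.91226043959614 [0.44302877 0.32020362 0.24630407]
```

View pics/w2.png

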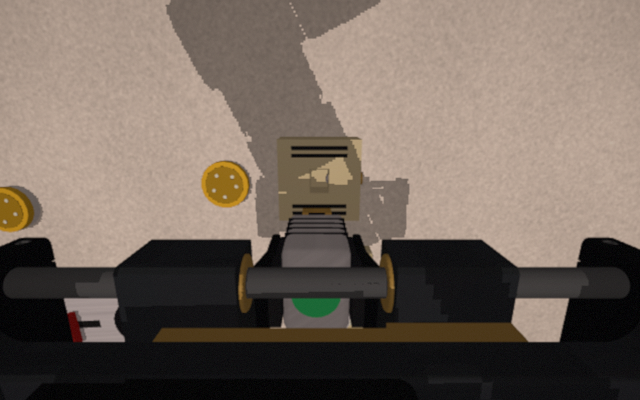

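The cartridge is out and held (socket mouth empty at (318,180)). Carry it to the tray's far (+x) side.

```bash
python3 -c "
from h import *
row([.567,-.302,.22],96.3)"
```

```text
shift [-0.1442 -0.6178  0.0269] az -8.2 now [0.443  0.3202 0.2463] yang 88.1 j6 -64.0 t 6.0 F [-0.2 -0.2 -1.1]
```

```bash
python3 -m jog '[[0.2,-0.02,-0.06,0.02,0,0,-2],[0.2,-0.03,-0.12,0.025,0,0,-4],[0.2,-0.04,-0.18,0.027,0,0,-6],[0.2,-0.055,-0.24,0.027,0,0,-8],[0.2,-0.07,-0.3,0.027,0,0,-8.2],[0.2,-0.085,-0.36,0.027,0,0,-8.2],[0.2,-0.1,-0.42,0.027,0,0,-8.2],[0.2,-0.115,-0.48,0.027,0,0,-8.2],[0.2,-0.13,-0.54,0.027,0,0,-8.2],[0.2,-0.144,-0.6,0.027,0,0,-8.2],[0.2,-0.144,-0.618,0.027,0,0,-8.2],[0.2,-0.144,-0.618,0.027,0,0,-8.2],[0.2,-0.144,-0.618,0.027,0,0,-8.2]]'
python3 -c "
from h import *
row([.567,-.302,.06],96.3); print(np.round(bot.read_state()['tcp_rot'],3))"
```

```text
time_s: 7.62
position: [0.567, -0.2991, 0.219]
tcp_rot: [[-0.994, -0.112, -0.003], [-0.112, 0.994, 0.003], [0.002, 0.003, -1.0]]
force: [-0.2, -0.5, -0.5]
opening: 0.319
grasp_force: 29.9
shift [-0.     -0.0034  0.159 ] az 0.1 now [ 0.567  -0.2991  0.219 ] yang 96.4 j6 -134.2 t 7.625 F [-0.2 -0.5 -0.5]
[[-0.994 -0.112 -0.003]
 [-0.112  0.994  0.003]
 [ 0.002  0.003 -1.   ]]
```

```bash
python3 -m jog '[[0.2,0,-0.003,0.05,0,0,0],[0.2,0,-0.003,0.1,0,0,0],[0.2,0,-0.003,0.135,0,0,0],[0.2,0,-0.003,0.15,0,0,0],[0.2,0,-0.003,0.157,0,0,0],[0.2,0,-0.003,0.159,0,0,0],[0.2,0,-0.003,0.161,0,0,0],[0.2,0,-0.003,0.161,0,0,0]]'
```

```text
time_s: 8.62
position: [0.5687, -0.3047, 0.06]
tcp_rot: [[-0.994, -0.11, 0.001], [-0.111, 0.994, -0.001], [-0.001, -0.001, -1.0]]
force: [-0.3, 0.4, 0.1]
opening: 0.322
grasp_force: 29.9
```

```bash
python3 -m jog '[[0.2,0,0,0.001,0,0,0],[0.2,0,0,0.002,0,0,0],[0.2,0,0,0.002,0,0,0]]'
```

```text
time_s: 9.0
position: [0.5682, -0.3044, 0.057]
tcp_rot: [[-0.994, -0.11, -0.0], [-0.11, 0.994, 0.0], [0.0, 0.0, -1.0]]
force: [-0.3, -0.5, -1.4]
opening: 0.318
grasp_force: 29.9
```

```bash
python3 -m jog '[[0.2,0,0,0.001,0,0,0],[0.2,0,0,0.001,0,0,0],[0.45,0,0,0.001,0,0,0],[0.6,0,0,0.001,0,0,0],[0.6,0,0,0.001,0,0,0],[0.6,0,0,-0.04,0,0,0],[0.6,0,0,-0.1,0,0,0],[0.6,0,0,-0.16,0,0,0],[0.6,0,0,-0.16,0,0,0]]'
python3 - <<'E'
from h import *
im,d=viewer.capture("top"); cv2.imwrite("pics/top2.png",im)
print([ (np.round(r["xyz"],3),r["p"]) for r in models.tip_of("top","lamp")+models.tip_of("top","yellow1")])
im,d=viewer.capture("wrist"); cv2.imwrite("pics/w3.png",im)
P=cloud("wrist",d); Q=P[(np.hypot(P[:,0]-.568,P[:,1]+.304)<.04)&(P[:,2]>.07)&(P[:,2]<.11)]
print(len(Q),np.median(Q[:,2]) if len(Q) else 0, Q.mean(0))
row([.588,.329,.17],88)
E
```

```text
time_s: 10.12
position: [0.5714, -0.3067, 0.2234]
tcp_rot: [[-0.994, -0.111, 0.01], [-0.111, 0.994, -0.008], [-0.009, -0.009, -1.0]]
force: [0.5, 0.2, 0.3]
opening: 0.601
grasp_force: 0.0
[(array([ 0.569, -0.306,  0.007]), 0.61), (array([0.449, 0.213, 0.004]), 0.8), (array([ 0.468, -0.058, -0.005]), 0.71), (array([0.621, 0.092, 0.029]), 0.19)]
1383 0.08589342330603172 [ 0.56479276 -0.30563009  0.08551228]
shift [-0.0908  0.6262  0.0466] az 8.3 now [ 0.5671 -0.3035  0.2152] yang 96.3 j6 -134.4 t 10.325 F [-0.3  0.  -0.6]
```

The lamp stands in the tray (top at z 0.086). Next the dial.

```bash
python3 -m jog '[[1,-0.01,0.06,0,0,0,0],[1,-0.02,0.12,0,0,0,0],[1,-0.03,0.18,0,0,0,0],[1,-0.04,0.24,0,0,0,0],[1,-0.05,0.3,0,0,0,0],[1,-0.055,0.36,0,0,0,0],[1,-0.065,0.42,0,0,0,0],[1,-0.075,0.48,0,0,0,0],[1,-0.08,0.54,0,0,0,0],[1,-0.09,0.6,0.03,0,0,0],[1,-0.091,0.627,0.045,0,0,0],[1,-0.091,0.627,0.045,0,0,0],[1,-0.091,0.627,0.045,0,0,0]]'
python3 - <<'E'
from h import *
im,d=viewer.capture("wrist"); cv2.imwrite("pics/w4.png",im)
P=cloud("wrist",d)
def rect(name,c,r,z0,z1):
    m=(np.hypot(P[:,0]-c[0],P[:,1]-c[1])<r)&(P[:,2]>z0)&(P[:,2]<z1); Q=P[m]
    if len(Q)<5: return print(name,0)
    (cx,cy),(w,h),a=cv2.minAreaRect((Q[:,:2]*1000).astype(np.float32)); print(name,len(Q),round(cx,1),round(cy,1),"wh",round(w,1),round(h,1),"ang",round(a,1),np.median(Q[:,2]),cv2.minEnclosingCircle((Q[:,:2]*1000).astype(np.float32)))
rect("barrel",(.588,.329),.035,.08,.095); rect("skirt",(.588,.329),.06,.034,.042)
print([ (np.round(r["xyz"],3),r["p"]) for r in models.tip_of("wrist","dial_grip")])
row([.588,.329,.058])
E
```

```text
time_s: 11.95
position: [0.5888, 0.328, 0.1706]
tcp_rot: [[-0.994, -0.111, -0.003], [-0.111, 0.994, -0.002], [0.003, -0.001, -1.0]]
force: [-0.0, -0.1, 0.2]
opening: 0.996
grasp_force: 0.0
barrel 2434 588.1 329.7 wh 42.0 41.5 ang 56.4 0.08843480613147722 ((588.5618286132812, 329.80419921875), 21.784196853637695)
skirt 6753 588.8 329.7 wh 99.0 99.4 ang 53.9 0.038594241764679404 ((593.4295654296875, 329.831787109375), 54.41162872314453)
[(array([0.587, 0.335, 0.066]), 0.78)]
shift [0.0016 0.0017 0.114 ] az 0 now [0.5898 0.3275 0.172 ] yang 96.3 j6 -76.7 t 12.05 F [0.7 1.1 0.6]
```

View pics/w4.png

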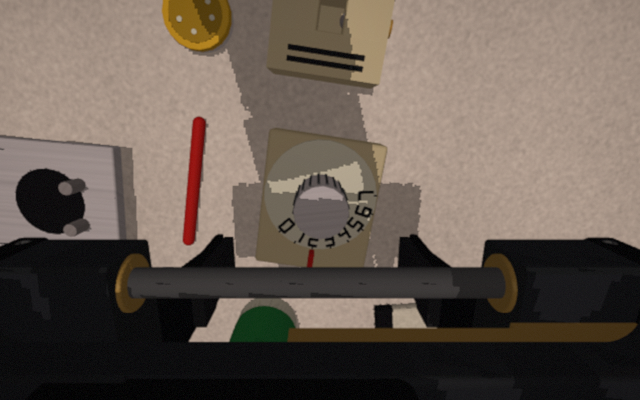

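The wrist view confirms 2 is at the index (311,258), barrel centre (0.5883, 0.3298). Descend and grip.

```bash
python3 -m jog '[[1,0.001,0.002,0.05,0,0,0],[1,0.001,0.002,0.095,0,0,0],[1,0.001,0.002,0.113,0,0,0],[1,0.001,0.002,0.113,0,0,0],[0.45,0.001,0.002,0.113,0,0,0],[0.35,0.001,0.002,0.113,0,0,0],[0.35,0.001,0.002,0.113,0,0,0],[0.35,0.001,0.002,0.113,0,0,0],[0.35,0.001,0.002,0.113,0,0,0]]'
```

```text
time_s: 13.18
position: [0.5882, 0.3308, 0.0592]
tcp_rot: [[-0.994, -0.111, 0.0], [-0.111, 0.994, 0.0], [-0.0, 0.0, -1.0]]
force: [-0.1, -0.2, 0.9]
opening: 0.514
grasp_force: 0.0
```

```bash
python3 -m jog '[[0.35,0,0,0,0,0,8],[0.35,0,0,0,0,0,16],[0.35,0,0,0,0,0,24],[0.35,0,0,0,0,0,32],[0.35,0,0,0,0,0,40],[0.35,0,0,0,0,0,48],[0.35,0,0,0,0,0,56],[0.35,0,0,0,0,0,64],[0.35,0,0,0,0,0,72],[0.35,0,0,0,0,0,80],[0.35,0,0,0,0,0,80.5],[0.35,0,0,0,0,0,80.5],[0.35,0,0,0,0,0,80.5]]'; python3 -c "
from h import *
row([.588,.33,.17]); print(bot.read_state()['moment'])"
```

```text
time_s: 14.8
position: [0.5878, 0.3312, 0.0592]
tcp_rot: [[-0.274, 0.962, -0.001], [0.962, 0.274, 0.001], [0.001, -0.0, -1.0]]
force: [-1.5, 2.5, 2.2]
opening: 0.48
grasp_force: 30.0
shift [-0.0011 -0.0002 -0.1108] az 0 now [0.5878 0.3312 0.0592] yang 15.9 j6 4.0 t 14.8 F [-1.5  2.5  2.2]
[ 0.37309585  0.41006325 -0.1193341 ]
```

```bash
python3 -m jog '[[0.7,0,0,0,0,0,0],[1,0,0,0,0,0,0],[1,0,0,0,0,0,0],[1,0,0,-0.05,0,0,0],[1,0,0,-0.11,0,0,0],[1,0,0,-0.14,0,0,0],[1,0,0,-0.14,0,0,0]]'
python3 - <<'E'
from h import *
im,d=viewer.capture("wrist"); im2,_=viewer.capture("top")
a=cv2.resize(im2[165:245,155:225],None,fx=7,fy=7,interpolation=cv2.INTER_CUBIC)[:400]
b=np.zeros((400,800,3),np.uint8); b[:,:300]=cv2.resize(a,None,fx=.61,fy=1)[:,:300] if 0 else a[:400,:300]
c=im[40:340,100:600]; b[:300,300:800]=c
cv2.imwrite("pics/w5.png",b)
E
```

```text
time_s: 15.68
position: [0.5903, 0.3312, 0.2026]
tcp_rot: [[-0.273, 0.962, 0.007], [0.962, 0.273, 0.002], [0.0, 0.007, -1.0]]
force: [0.4, 0.7, -1.1]
opening: 0.999
grasp_force: 0.0
```

View pics/w5.png

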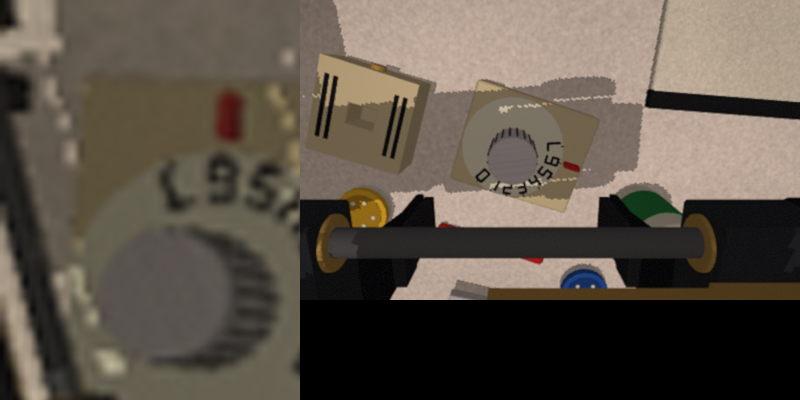

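Blurry; I rectify the skirt plane to read the digit with certainty.

```bash
python3 - <<'E'
from h import *
outs=[]
for cam in("wrist","top"):
    i=viewer.camera_info(cam); im,_=viewer.capture(cam)
    g=np.linspace(.07,-.07,400); X,Y=np.meshgrid(g,g,indexing="ij")
    W=np.stack([X.ravel()+.5885,Y.ravel()+.3298,np.full(X.size,.038),np.ones(X.size)])
    c=np.array(i["world_to_cam"])@W
    u=(c[0]/c[2]*i["fx"]+i["cx"]).reshape(X.shape).astype(np.float32); v=(c[1]/c[2]*i["fy"]+i["cy"]).reshape(X.shape).astype(np.float32)
    o=cv2.remap(im,u,v,cv2.INTER_CUBIC); cv2.line(o,(200,200),(int(200+7),0),(0,255,0),1); outs.append(o)
cv2.imwrite("pics/w6.png",np.hstack(outs))
E
```

```text
(no output)
```

View pics/w6.png

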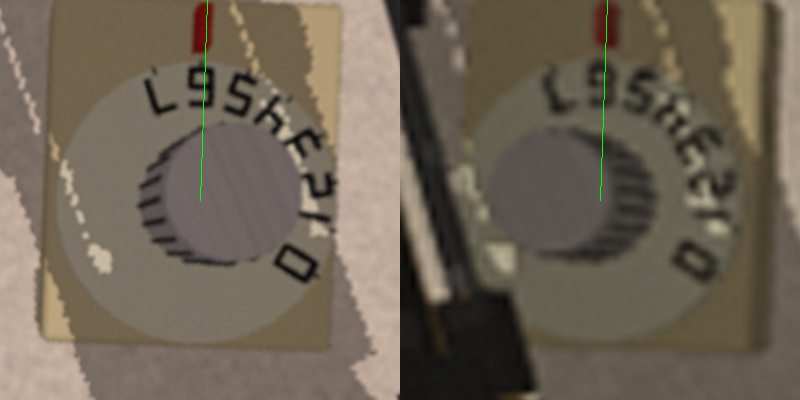

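6 stands at the index in both rectified views. Now the yellow dish by the lamp house.

```bash
python3 -c "
from h import *
row([.45,.211,.15],96.3)"
```

```text
shift [-0.0772 -0.1641  0.0476] az -80.5 now [0.587  0.3301 0.1969] yang 15.8 j6 4.0 t 15.875 F [ 0.4  0.2 -0.4]
```

```bash
python3 -m jog '[[1,-0.02,-0.05,0.0,0,0,-10],[1,-0.05,-0.1,0.01,0,0,-20],[1,-0.077,-0.164,0.02,0,0,-30],[1,-0.077,-0.164,0.03,0,0,-40],[0.85,-0.077,-0.164,0.047,0,0,-50],[0.85,-0.077,-0.164,0.047,0,0,-60],[0.85,-0.077,-0.164,0.047,0,0,-70],[0.85,-0.077,-0.164,0.047,0,0,-80.5],[0.85,-0.077,-0.164,0.047,0,0,-80.5],[0.85,-0.077,-0.164,0.047,0,0,-80.5],[0.85,-0.077,-0.164,0.047,0,0,-80.5]]'
cat >> h.py <<'E'
def dish(c,name="dish",z0=.014,z1=.028,r=.05):
    im,d=viewer.capture("wrist"); P=cloud("wrist",d)
    Q=P[(np.hypot(P[:,0]-c[0],P[:,1]-c[1])<r)&(P[:,2]>z0)&(P[:,2]<z1)]
    (x,y),R=cv2.minEnclosingCircle((Q[:,:2]*1000).astype(np.float32)) if len(Q) else ((0,0),0)
    print(name,len(Q),np.round([x,y,R],1),"mean",np.round(Q.mean(0),4)); return im
E
python3 - <<'E'
from h import *
dish((.45,.211)); print([(np.round(r["xyz"],3),r["p"]) for r in models.tip_of("wrist","yellow1")])
row([.45,.211,.015],96.3)
E
```

```text
time_s: 17.25
position: [0.4512, 0.2118, 0.1517]
tcp_rot: [[-0.994, -0.109, -0.001], [-0.109, 0.994, -0.0], [0.001, -0.0, -1.0]]
force: [0.1, -0.3, -0.2]
opening: 0.85
grasp_force: 0.0
dish 3019 [449.5 211.   27.9] mean [0.4484 0.211  0.0201]
[(array([ 0.45 ,  0.216, -0.002]), 0.73), (array([ 0.471, -0.051,  0.001]), 0.64)]
shift [ 0.0014 -0.0007  0.1369] az -0.0 now [0.4514 0.2119 0.1519] yang 96.3 j6 -84.0 t 17.35 F [-0.3 -0.2 -0.4]
```

```bash
python3 -m jog '[[0.85,0.002,-0.0008,0.06,0,0,0],[0.85,0.002,-0.0008,0.11,0,0,0],[0.85,0.002,-0.0008,0.13,0,0,0],[0.85,0.002,-0.0008,0.136,0,0,0],[0.85,0.002,-0.0008,0.136,0,0,0],[0.6,0.002,-0.0008,0.136,0,0,0],[0.5,0.002,-0.0008,0.136,0,0,0],[0.5,0.002,-0.0008,0.136,0,0,0],[0.5,0.002,-0.0008,0.136,0,0,0],[0.5,0.002,-0.0008,0.136,0,0,0]]'
```

```text
time_s: 18.6
position: [0.4501, 0.211, 0.0169]
tcp_rot: [[-0.994, -0.11, 0.002], [-0.11, 0.994, 0.0], [-0.002, 0.0, -1.0]]
force: [-0.3, -0.1, 6.4]
opening: 0.64
grasp_force: 30.0
```

```bash
python3 -m jog '[[0.5,0,0,-0.01,0,0,0],[0.5,0,0,-0.05,0,0,0],[0.5,0,0,-0.11,0,0,0],[0.5,0,0,-0.15,0,0,0],[0.5,0,0,-0.15,0,0,0]]'; python3 - <<'E'
from h import *
T=np.array([.5123,-.308]); a=np.radians(6.3); R=np.array([[np.cos(a),-np.sin(a)],[np.sin(a),np.cos(a)]])
for l in ((-45,42),(-45,-42)): print(l,T+R@np.array(l)/1000)
w=T+R@np.array((-45,-42))/1000
row([w[0],w[1],.16],96.3); print(bot.read_state()["grasp_force"],bot.read_state()["opening"])
E
```

```text
time_s: 19.23
position: [0.4515, 0.2113, 0.1695]
tcp_rot: [[-0.994, -0.111, 0.008], [-0.111, 0.994, 0.002], [-0.008, 0.001, -1.0]]
force: [0.6, 0.2, -0.8]
opening: 0.634
grasp_force: 30.0
(-45, 42) [ 0.46296292 -0.27119168]
(-45, -42) [ 0.4721806 -0.3546844]
shift [ 0.0422 -0.5648  0.0087] az 0.1 now [0.4515 0.2113 0.1695] yang 96.4 j6 -84.1 t 19.225 F [ 0.6  0.2 -0.8]
29.99982476234436 0.6343067650665026
```

```bash
python3 -m jog '[[0.5,0.005,-0.06,0,0,0,0],[0.5,0.01,-0.12,0,0,0,0],[0.5,0.015,-0.18,0,0,0,0],[0.5,0.02,-0.24,0,0,0,0],[0.5,0.025,-0.3,0,0,0,0],[0.5,0.03,-0.36,0,0,0,0],[0.5,0.035,-0.42,0,0,0,0],[0.5,0.04,-0.48,0,0,0,0],[0.5,0.042,-0.54,0.02,0,0,0],[0.5,0.042,-0.565,0.07,0,0,0],[0.5,0.042,-0.565,0.11,0,0,0],[0.5,0.042,-0.565,0.11,0,0,0],[0.5,0.042,-0.565,0.11,0,0,0]]'; python3 -c "
from h import *
row([.4722,-.3547,.022],96.3)"
```

```text
time_s: 20.85
position: [0.4703, -0.355, 0.0563]
tcp_rot: [[-0.994, -0.111, -0.0], [-0.111, 0.994, 0.0], [0.0, 0.0, -1.0]]
force: [-0.2, -0.0, -0.1]
opening: 0.635
grasp_force: 30.0
shift [-0.0019  0.0001  0.0343] az 0.1 now [ 0.4703 -0.355   0.0563] yang 96.4 j6 -144.3 t 20.85 F [-0.2 -0.  -0.1]
```

```bash
python3 -m jog '[[0.5,-0.002,0,0.02,0,0,0],[0.5,-0.002,0,0.03,0,0,0],[0.5,-0.002,0,0.034,0,0,0],[0.5,-0.002,0,0.036,0,0,0],[0.5,-0.002,0,0.036,0,0,0]]'
```

```text
time_s: 21.48
position: [0.4723, -0.3552, 0.0202]
tcp_rot: [[-0.994, -0.11, 0.0], [-0.11, 0.994, -0.0], [-0.0, -0.0, -1.0]]
force: [-0.1, -0.2, -0.4]
opening: 0.635
grasp_force: 30.0
```

```bash
python3 -m jog '[[0.7,0,0,0,0,0,0],[0.78,0,0,0,0,0,0],[0.78,0,0,0,0,0,0],[0.78,0,0,-0.04,0,0,0],[0.78,0,0,-0.1,0,0,0],[0.85,0,0.06,-0.13,0,0,0],[0.85,-0.01,0.12,-0.13,0,0,0],[0.85,-0.02,0.18,-0.13,0,0,0],[0.85,-0.03,0.24,-0.13,0,0,0],[0.85,-0.032,0.298,-0.13,0,0,0],[0.85,-0.032,0.298,-0.13,0,0,0],[0.85,-0.032,0.298,-0.13,0,0,0]]'
python3 - <<'E'
from h import *
im=dish((.472,-.056)); cv2.imwrite("pics/w7.png",im); print([(np.round(r["xyz"],3),r["p"]) for r in models.tip_of("wrist","yellow1")])
row([.472,-.056,.018],96.3)
E
```

```text
time_s: 22.98
position: [0.4717, -0.0557, 0.1503]
tcp_rot: [[-0.994, -0.112, 0.001], [-0.112, 0.994, -0.001], [-0.001, -0.001, -1.0]]
force: [0.0, -0.5, -0.3]
opening: 0.852
grasp_force: 0.0
dish 3024 [471.9 -56.6  28. ] mean [ 0.4709 -0.0564  0.02  ]
[(array([ 0.47 , -0.054, -0.002]), 0.92)]
shift [-1.000e-04  9.000e-04  1.322e-01] az -0.0 now [ 0.4719 -0.0568  0.1502] yang 96.3 j6 -116.6 t 23.075 F [ 0.3 -0.5 -0.3]
```

View pics/w7.png

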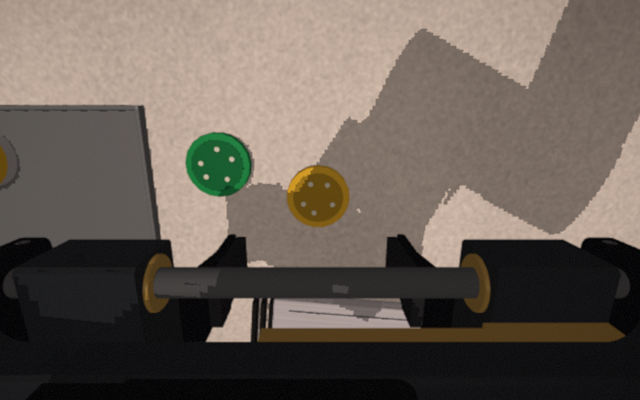

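Yellow at (318,196) is centred, with green at (218,164) clear of the fingers. Grasp.

```bash
python3 -m jog '[[0.82,0,0.0005,0.06,0,0,0],[0.82,0,0.0005,0.11,0,0,0],[0.82,0,0.0005,0.128,0,0,0],[0.82,0,0.0005,0.132,0,0,0],[0.82,0,0.0005,0.132,0,0,0],[0.6,0,0.0005,0.132,0,0,0],[0.5,0,0.0005,0.132,0,0,0],[0.5,0,0.0005,0.132,0,0,0],[0.5,0,0.0005,0.132,0,0,0],[0.5,0,0.0005,0.132,0,0,0]]'
```

```text
time_s: 24.32
position: [0.4716, -0.0551, 0.0189]
tcp_rot: [[-0.994, -0.111, 0.002], [-0.111, 0.994, -0.001], [-0.002, -0.001, -1.0]]
force: [-0.7, -0.4, 5.9]
opening: 0.633
grasp_force: 30.0
```

```bash
python3 -m jog '[[0.5,0,0,-0.01,0,0,0],[0.5,0,0,-0.05,0,0,0],[0.5,0,0,-0.08,0,0,0],[0.5,0,0,-0.08,0,0,0]]'; python3 -c "
from h import *
row([.463,-.2712,.09],96.3);print(bot.read_state()['grasp_force'])"
```

```text
time_s: 24.82
position: [0.4724, -0.0552, 0.1003]
tcp_rot: [[-0.994, -0.111, 0.005], [-0.111, 0.994, -0.002], [-0.005, -0.002, -1.0]]
force: [0.0, 0.5, -0.4]
opening: 0.635
grasp_force: 30.0
shift [ 0.0333 -0.2136  0.0106] az 0.1 now [ 0.4724 -0.0552  0.1003] yang 96.4 j6 -116.5 t 24.825 F [ 0.   0.5 -0.4]
29.999921321868896
```

```bash
python3 -m jog '[[0.5,0.01,-0.06,0,0,0,0],[0.5,0.02,-0.12,0,0,0,0],[0.5,0.03,-0.18,0,0,0,0],[0.5,0.033,-0.214,0.01,0,0,0],[0.5,0.033,-0.214,0.04,0,0,0],[0.5,0.033,-0.214,0.07,0,0,0],[0.5,0.033,-0.214,0.076,0,0,0],[0.5,0.033,-0.214,0.078,0,0,0],[0.5,0.033,-0.214,0.078,0,0,0],[0.5,0.033,-0.214,0.078,0,0,0]]'
```

```text
time_s: 26.08
position: [0.4601, -0.2703, 0.0212]
tcp_rot: [[-0.994, -0.111, -0.003], [-0.111, 0.994, 0.002], [0.003, 0.002, -1.0]]
force: [-6.9, -0.4, 12.6]
opening: 0.636
grasp_force: 30.0
```

```bash
python3 -m jog '[[0.5,0,0,-0.001,0,0,0],[0.7,0,0,-0.001,0,0,0],[0.78,0,0,-0.001,0,0,0],[0.78,0,0,-0.001,0,0,0],[0.78,0,0,-0.05,0,0,0],[0.78,0,0,-0.11,0,0,0],[0.78,0,0,-0.16,0,0,0],[0.78,0,0,-0.16,0,0,0]]'
python3 - <<'E'
from h import *
im=dish((.461,-.27),z0=.017,z1=.032); dish((.4722,-.3547),z0=.017,z1=.032);cv2.imwrite("pics/w8.png",im)
row([.4535,-.144,.15],90)
E
```

```text
time_s: 27.08
position: [0.4642, -0.2731, 0.1841]
tcp_rot: [[-0.994, -0.111, 0.007], [-0.111, 0.994, -0.007], [-0.006, -0.007, -1.0]]
force: [-0.1, 0.3, -0.4]
opening: 0.784
grasp_force: 0.0
dish 2507 [ 459.7 -270.3   27.9] mean [ 0.4589 -0.2705  0.0208]
dish 2550 [ 470.3 -355.1   28. ] mean [ 0.4693 -0.3547  0.0211]
shift [-0.0058  0.1272  0.0302] az 6.4 now [ 0.4618 -0.271   0.1802] yang 96.4 j6 -138.7 t 27.175 F [-0.2 -0.4 -0.4]
```

View pics/w8.png

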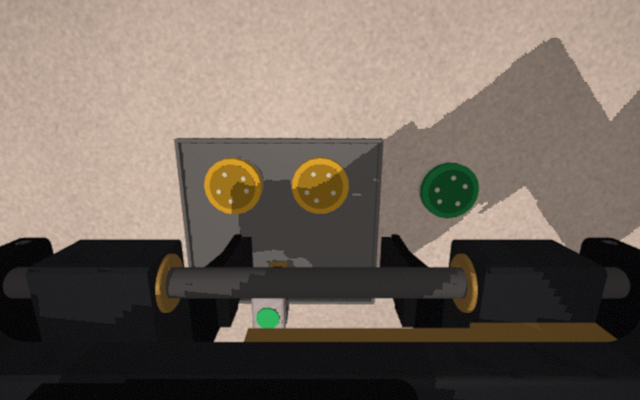

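Both yellow dishes lie flat in the tray at (233,186) and (320,186), and the lamp stands at (267,310). Now green, with the fingers along x.

```bash
python3 -m jog '[[0.9,-0.002,0.05,0.01,0,0,10],[0.9,-0.004,0.1,0.02,0,0,20],[0.9,-0.006,0.127,0.03,0,0,30],[0.9,-0.006,0.127,0.03,0,0,40],[0.9,-0.006,0.127,0.03,0,0,50],[0.9,-0.006,0.127,0.03,0,0,60],[0.9,-0.006,0.127,0.03,0,0,70],[0.9,-0.006,0.127,0.03,0,0,80],[0.9,-0.006,0.127,0.03,0,0,90],[0.9,-0.006,0.127,0.03,0,0,96.4],[0.9,-0.006,0.127,0.03,0,0,96.4],[0.9,-0.006,0.127,0.03,0,0,96.4],[0.9,-0.006,0.127,0.03,0,0,96.4]]'
python3 - <<'E'
from h import *
im=dish((.4535,-.144)); cv2.imwrite("pics/w9.png",im)
d=np.load("top0.npy"); P=cloud("top",d)
Q=P[(abs(P[:,2]-.03)<.004)&(P[:,0]>.55)&(P[:,0]<.70)&(P[:,1]>-.12)&(P[:,1]<.16)]
# long edges: for each y bin min/max x
b=np.arange(-.09,.13,.01); lo=[];hi=[];yy=[]
for y in b:
    q=Q[(Q[:,1]>=y)&(Q[:,1]<y+.01)]
    q=q[(q[:,0]>.555)&(q[:,0]<.69)]
    lo.append(np.percentile(q[:,0],1));hi.append(np.percentile(q[:,0],99));yy.append(y)
print(np.degrees(np.arctan(np.polyfit(yy,lo,1)[0])),np.degrees(np.arctan(np.polyfit(yy,hi,1)[0])),np.mean(lo),np.mean(hi))
row([.4535,-.144,.018],0)
E
```

```text
time_s: 28.8
position: [0.4536, -0.1442, 0.1496]
tcp_rot: [[0.0, 1.0, -0.001], [1.0, -0.0, 0.001], [0.001, -0.001, -1.0]]
force: [0.0, -0.6, -0.8]
opening: 0.901
grasp_force: 0.0
dish 3050 [ 452.5 -144.2   27.9] mean [ 0.4525 -0.1433  0.0201]
-1.2693737502947373 -1.1009526852880958 0.5706469297800413 0.6778591271152657
shift [ 2.000e-04 -1.000e-04  1.318e-01] az -0.0 now [ 0.4537 -0.1443  0.1498] yang -0.0 j6 -31.1 t 28.85 F [ 0.2 -0.8  0.3]
```

```bash
python3 -m jog '[[0.9,0,-0.001,0.06,0,0,0],[0.9,0,-0.001,0.11,0,0,0],[0.9,0,-0.001,0.128,0,0,0],[0.9,0,-0.001,0.132,0,0,0],[0.9,0,-0.001,0.132,0,0,0],[0.6,0,-0.001,0.132,0,0,0],[0.5,0,-0.001,0.132,0,0,0],[0.5,0,-0.001,0.132,0,0,0],[0.5,0,-0.001,0.132,0,0,0],[0.5,0,-0.001,0.132,0,0,0]]'
```

```text
time_s: 30.1
position: [0.4532, -0.1445, 0.0186]
tcp_rot: [[0.001, 1.0, 0.001], [1.0, -0.001, -0.001], [-0.001, 0.001, -1.0]]
force: [-0.5, 0.6, 6.4]
opening: 0.639
grasp_force: 30.0
```

```bash
python3 -m jog '[[0.5,0,0,-0.01,0,0,0],[0.5,0,0,-0.05,0,0,0],[0.5,0,0,-0.11,0,0,0],[0.5,0,0,-0.15,0,0,0],[0.5,0,0,-0.15,0,0,0]]'; python3 -c "
from h import *
row([.6225,.083,.16],1.2);print(bot.read_state()['grasp_force'])"
```

```text
time_s: 30.72
position: [0.4545, -0.1453, 0.1713]
tcp_rot: [[0.001, 1.0, 0.007], [1.0, -0.001, -0.004], [-0.004, 0.007, -1.0]]
force: [0.2, -0.2, -0.8]
opening: 0.633
grasp_force: 30.0
shift [0.2284 0.1677 0.0115] az -1.2 now [ 0.4545 -0.1453  0.1713] yang -0.0 j6 -31.1 t 30.725 F [ 0.2 -0.2 -0.8]
29.999755918979645
```

```bash
python3 -m jog '[[0.5,0.05,0.035,0.01,0,0,-1.2],[0.5,0.1,0.07,0.011,0,0,-1.2],[0.5,0.15,0.11,0.011,0,0,-1.2],[0.5,0.2,0.147,0.011,0,0,-1.2],[0.5,0.228,0.167,0.011,0,0,-1.2],[0.5,0.228,0.167,0.011,0,0,-1.2],[0.5,0.228,0.167,0.011,0,0,-1.2],[0.5,0.228,0.167,0.011,0,0,-1.2]]'
python3 - <<'E'
from h import *
im,d=viewer.capture("wrist"); P=cloud("wrist",d)
Q=P[(abs(P[:,2]-.048)<.004)&(abs(P[:,0]-.622)<.05)&(abs(P[:,1]-.113)<.03)]
(c,wh,a)=cv2.minAreaRect((Q[:,:2]*1000).astype(np.float32)); print("posts",len(Q),c,wh,a,Q.mean(0))
Q=P[(abs(P[:,2]-.03)<.003)&(abs(P[:,0]-.622)<.07)&(P[:,1]>.02)&(P[:,1]<.17)]
print("stage",len(Q),Q.min(0),Q.max(0),cv2.minAreaRect((Q[:,:2]*1000).astype(np.float32)))
cv2.imwrite("pics/w10.png",im)
row([.6225,.083,.05],1.2)
E
```

```text
time_s: 31.72
position: [0.6188, 0.0824, 0.1564]
tcp_rot: [[-0.019, 1.0, -0.002], [1.0, 0.019, -0.0], [-0.0, -0.002, -1.0]]
force: [-0.5, 0.3, 0.0]
opening: 0.634
grasp_force: 30.0
posts 361 (620.7958984375, 113.67694091796875) (49.168540954589844, 11.391864776611328) 1.055428147315979 [0.62089911 0.11377075 0.04774093]
stage 11312 [0.56544961 0.0444761  0.02708173] [0.67725843 0.14641361 0.03275809] ((621.423583984375, 94.49504089355469), (110.21820831298828, 101.94547271728516), 1.2367194890975952)
shift [0.0007 0.0035 0.1067] az -0.1 now [0.6192 0.0823 0.1567] yang 1.1 j6 -3.7 t 31.775 F [ 0.5  0.7 -1.2]
```

View pics/w10.png

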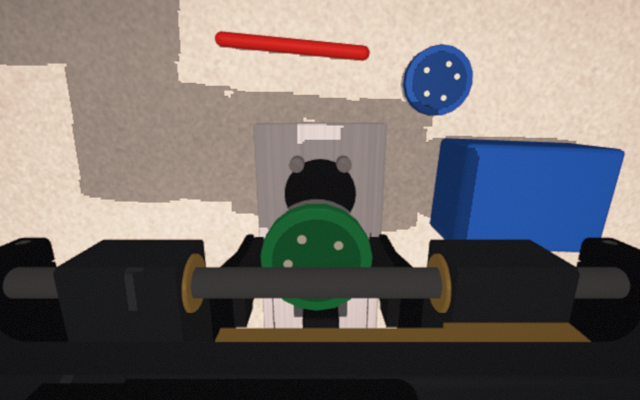

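Posts (296,163) and (344,163) fit to centre (620.8, 113.7) mm with yaw 1.2°, so the seat is about (0.6214, 0.0858). Set green about 3 mm short of the posts.

```bash
python3 -m jog '[[0.5,0,0.0022,0.05,0,0,0],[0.5,0,0.0022,0.09,0,0,0],[0.5,0,0.0022,0.102,0,0,0],[0.5,0,0.0022,0.105,0,0,0],[0.5,0,0.0022,0.105,0,0,0],[0.5,0,0.0022,0.105,0,0,0]]'
```

```text
time_s: 32.52
position: [0.6234, 0.0835, 0.0537]
tcp_rot: [[-0.02, 1.0, 0.003], [1.0, 0.02, -0.0], [-0.0, 0.003, -1.0]]
force: [0.1, -0.2, 0.1]
opening: 0.636
grasp_force: 30.0
```

```bash
python3 -m jog '[[0.5,-0.001,-0.0015,0.002,0,0,0],[0.5,-0.001,-0.0015,0.003,0,0,0],[0.5,-0.001,-0.0015,0.004,0,0,0],[0.5,-0.001,-0.0015,0.004,0,0,0],[0.5,-0.001,-0.0015,0.004,0,0,0]]'
```

```text
time_s: 33.15
position: [0.6208, 0.0825, 0.0487]
tcp_rot: [[-0.02, 1.0, 0.0], [1.0, 0.02, -0.0], [-0.0, 0.0, -1.0]]
force: [-2.2, -0.3, 4.9]
opening: 0.631
grasp_force: 30.0
```

```bash
python3 -m jog '[[0.75,0,0,0,0,0,0],[0.85,0,0,0,0,0,0],[0.85,0,0,0,0,0,0],[0.85,0,0,-0.05,0,0,0],[0.85,0,0,-0.11,0,0,0],[0.3,-0.06,0.001,-0.12,0,0,0],[0.0,-0.12,0.002,-0.12,0,0,0],[0.0,-0.16,0.003,-0.12,0,0,0],[0.0,-0.16,0.003,-0.12,0,0,0],[0.0,-0.16,0.003,-0.12,0,0,0],[0.0,-0.16,0.003,-0.12,0,0,0]]'
python3 - <<'E'
from h import *
im,d=viewer.capture("wrist"); P=cloud("wrist",d)
def f(n,z,x,y,dx,dy,dz=.004):
    Q=P[(abs(P[:,2]-z)<dz)&(abs(P[:,0]-x)<dx)&(abs(P[:,1]-y)<dy)]
    if len(Q): print(n,len(Q),np.round(Q.mean(0),4),cv2.minAreaRect((Q[:,:2]*1000).astype(np.float32)),Q[:,1].min(),Q[:,1].max())
f("tab",.078,.622,-.012,.03,.03); f("dish",.05,.6214,.082,.04,.03); f("pad",.047,.622,.01,.04,.02,.003)
cv2.imwrite("pics/w11.png",im)
row([.6236,-.05,.058],1.2)
E
```

```text
time_s: 34.52
position: [0.6267, -0.076, 0.1678]
tcp_rot: [[-0.022, 1.0, -0.001], [1.0, 0.022, 0.001], [0.001, -0.001, -1.0]]
force: [0.0, -0.3, 0.3]
opening: 0.253
grasp_force: 0.0
tab 938 [ 0.6236 -0.0124  0.0773] ((623.5503540039062, -12.533712387084961), (29.61789321899414, 15.405449867248535), 1.2106831073760986) -0.020437074123250187 -0.0045704844421246985
dish 1656 [0.6208 0.0659 0.05  ] ((620.6737670898438, 64.52213287353516), (52.46613311767578, 19.489919662475586), 1.1705578565597534) 0.054765002247077095 0.07480096601237594
pad 614 [0.623  0.0072 0.0475] ((622.9586791992188, 3.9034242630004883), (43.31488800048828, 14.338610649108887), 1.185444951057434) -0.0034875020988345707 0.011473647014411514
shift [ 0.0259 -0.0025  0.1099] az 0.0 now [ 0.6267 -0.0759  0.1679] yang 1.2 j6 -18.3 t 34.575 F [-0.3  0.1 -0.6]
```

View pics/w11.png

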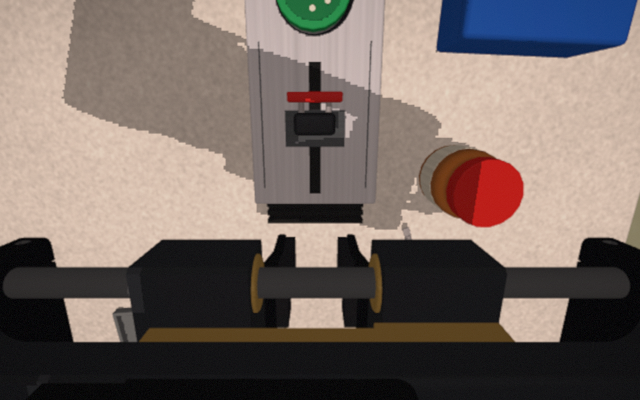

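The tab (314,124) is centred at y -0.0125, with the pad face at y 0.0115. So the push is about 46 mm to full contact plus 4-5 mm of compression. Lower the closed fingers behind the tab.

```bash
python3 -m jog '[[0,0.026,-0.0025,0.0,0,0,0],[0,0.026,-0.0025,0.05,0,0,0],[0,0.026,-0.0025,0.09,0,0,0],[0,0.026,-0.0025,0.107,0,0,0],[0,0.026,-0.0025,0.109,0,0,0],[0,0.026,-0.0025,0.109,0,0,0],[0,0.026,-0.0025,0.109,0,0,0]]'
```

```text
time_s: 35.45
position: [0.6251, -0.0518, 0.0607]
tcp_rot: [[-0.02, 1.0, 0.003], [1.0, 0.02, -0.001], [-0.001, 0.003, -1.0]]
force: [-0.0, 0.1, -0.1]
opening: 0.003
grasp_force: 0.0
```

```bash
python3 -m jog '[[0,0.005,0,0,0,0,0],[0,0.01,0,0,0,0,0],[0,0.014,0,0,0,0,0],[0,0.018,0,0,0,0,0],[0,0.022,0,0,0,0,0],[0,0.026,0,0,0,0,0],[0,0.03,0,0,0,0,0],[0,0.03,0,0,0,0,0]]'
```

```text
time_s: 36.45
position: [0.6234, -0.0235, 0.059]
tcp_rot: [[-0.021, 1.0, -0.0], [1.0, 0.021, -0.003], [-0.003, -0.0, -1.0]]
force: [-0.7, -6.5, 0.5]
opening: 0.004
grasp_force: 3.2
```

```bash
cat > jaw.py <<'E'
from h import *
for cam in("wrist","top"):
    im,d=viewer.capture(cam); P=cloud(cam,d)
    def f(n,z,y0,y1,dx,dz=.003):
        Q=P[(abs(P[:,2]-z)<dz)&(abs(P[:,0]-.622)<dx)&(P[:,1]>y0)&(P[:,1]<y1)]
        if len(Q)>5: print(cam,n,len(Q),np.round(Q.mean(0),4),"y",np.round(np.percentile(Q[:,1],[1,99]),4))
    f("tab",.077,-.03,.06,.02); f("dish",.05,.04,.13,.035,.0015); f("pad",.0475,-.0,.07,.025,.001)
    cv2.imwrite(f"pics/jaw_{cam}.png",im)
row([.6225,.02,.058],1.2)
E
python3 jaw.py
```

```text
wrist tab 1923 [ 0.6233 -0.0041  0.0771] y [-0.0153  0.0026]
wrist dish 9570 [0.6207 0.0774 0.0501] y [0.0566 0.094 ]
wrist pad 1340 [0.6229 0.0186 0.0476] y [0.0022 0.0667]
top dish 295 [0.6214 0.0851 0.0501] y [0.0599 0.1147]
top pad 23 [0.6228 0.0448 0.0476] y [0.0122 0.0691]
shift [0.0435 0.     0.0009] az 0.0 now [ 0.6234 -0.0235  0.0591] yang 1.2 j6 -13.4 t 36.55 F [-0.5 -6.2  0.8]
```

```bash
python3 -m jog '[[0,0.004,0,0,0,0,0],[0,0.008,0,0,0,0,0],[0,0.012,0,0,0,0,0],[0,0.016,0,0,0,0,0],[0,0.02,0,0,0,0,0],[0,0.024,0,0,0,0,0],[0,0.028,0,0,0,0,0],[0,0.031,0,0,0,0,0],[0,0.033,0,0,0,0,0],[0,0.035,0,0,0,0,0],[0,0.035,0,0,0,0,0],[0,0.035,0,0,0,0,0]]'; python3 jaw.py
```

```text
time_s: 38.05
position: [0.6226, 0.0112, 0.059]
tcp_rot: [[-0.021, 1.0, -0.0], [1.0, 0.021, -0.004], [-0.004, -0.001, -1.0]]
force: [-1.6, -7.5, 0.5]
opening: 0.004
grasp_force: 3.6
wrist tab 1931 [0.6225 0.0305 0.0771] y [0.0195 0.0373]
wrist dish 10960 [0.6205 0.0837 0.05  ] y [0.0563 0.1098]
wrist pad 1276 [0.6224 0.0496 0.0476] y [0.0367 0.0659]
top dish 49 [0.6127 0.0733 0.0498] y [0.0576 0.1157]
shift [0.0088 0.0001 0.001 ] az 0.0 now [0.6226 0.0112 0.0591] yang 1.2 j6 -10.2 t 38.15 F [-0.7 -6.4  0. ]
```

```bash
python3 -m jog '[[0,0.001,0,0,0,0,0],[0,0.002,0,0,0,0,0],[0,0.003,0,0,0,0,0],[0,0.004,0,0,0,0,0],[0,0.005,0,0,0,0,0],[0,0.006,0,0,0,0,0],[0,0.007,0,0,0,0,0],[0,0.007,0,0,0,0,0],[0,0.007,0,0,0,0,0]]'; python3 jaw.py
```

```text
time_s: 39.28
position: [0.6224, 0.0172, 0.0591]
tcp_rot: [[-0.022, 1.0, -0.001], [1.0, 0.022, -0.005], [-0.005, -0.001, -1.0]]
force: [-1.3, -9.6, 1.0]
opening: 0.004
grasp_force: 5.0
wrist tab 1925 [0.6223 0.0365 0.0771] y [0.0255 0.0432]
wrist dish 10882 [0.6205 0.0853 0.05  ] y [0.0508 0.1115]
wrist pad 1268 [0.6219 0.053  0.0475] y [0.0428 0.0653]
top dish 52 [0.6065 0.0744 0.0499] y [0.0621 0.0848]
top pad 8 [0.6072 0.0659 0.0477] y [0.0645 0.069 ]
shift [0.0028 0.0001 0.0011] az 0.0 now [0.6225 0.0172 0.0591] yang 1.2 j6 -9.5 t 39.375 F [ -1.8 -10.2   0.7]
```

```bash
python3 -m jog '[[0,0.001,0,0,0,0,0],[0,0.002,0,0,0,0,0],[0,0.003,0,0,0,0,0],[0,0.004,0,0,0,0,0],[0,0.004,0,0,0,0,0],[0,0.004,0,0,0,0,0]]'; python3 jaw.py
```

```text
time_s: 40.12
position: [0.6224, 0.0206, 0.0591]
tcp_rot: [[-0.022, 1.0, -0.001], [1.0, 0.022, -0.006], [-0.006, -0.001, -1.0]]
force: [-2.0, -12.1, -0.1]
opening: 0.002
grasp_force: 5.9
wrist tab 1917 [0.6222 0.04   0.0771] y [0.0289 0.0466]
wrist dish 10739 [0.6205 0.0855 0.05  ] y [0.0511 0.1116]
wrist pad 1235 [0.6222 0.0532 0.0475] y [0.0462 0.0675]
top dish 60 [0.6057 0.0774 0.0502] y [0.0666 0.0903]
shift [-0.0006  0.0001  0.0011] az 0.0 now [0.6224 0.0206 0.0591] yang 1.2 j6 -9.1 t 40.225 F [ -1.7 -11.8   0.7]
```

```bash
python3 -m jog '[[0,-0.01,0,0,0,0,0],[0,-0.03,0,0,0,0,0],[0,-0.05,0,-0.03,0,0,0],[0,-0.06,0,-0.08,0,0,0],[0,-0.06,0,-0.11,0,0,0],[0,-0.06,0,-0.11,0,0,0],[0,-0.06,0,-0.11,0,0,0]]'; python3 jaw.py; python3 - <<'E'
import cv2,numpy as np
a=cv2.imread("pics/jaw_wrist.png"); cv2.imwrite("pics/c12.png",cv2.resize(a[0:240,190:440],None,fx=2.4,fy=2.4,interpolation=cv2.INTER_CUBIC))
E
```

```text
time_s: 41.1
position: [0.6227, -0.0355, 0.168]
tcp_rot: [[-0.02, 1.0, -0.002], [1.0, 0.02, 0.001], [0.001, -0.002, -1.0]]
force: [-0.7, -0.6, -0.4]
opening: 0.003
grasp_force: 0.0
wrist tab 943 [0.6219 0.0386 0.0768] y [0.0309 0.0461]
wrist dish 4200 [0.6197 0.0853 0.0497] y [0.0588 0.1105]
wrist pad 547 [0.6212 0.055  0.0474] y [0.0492 0.0691]
top tab 11 [0.6321 0.044  0.0769] y [0.0413 0.0455]
top dish 307 [0.6214 0.0846 0.0501] y [0.0508 0.1145]
top pad 53 [0.6228 0.0574 0.0475] y [0.0486 0.0691]
shift [0.0551 0.0016 0.1093] az -0.0 now [ 0.6224 -0.0352  0.1672] yang 1.2 j6 -14.7 t 41.2 F [ 0.9  0.8 -0.1]
```

View pics/c12.png

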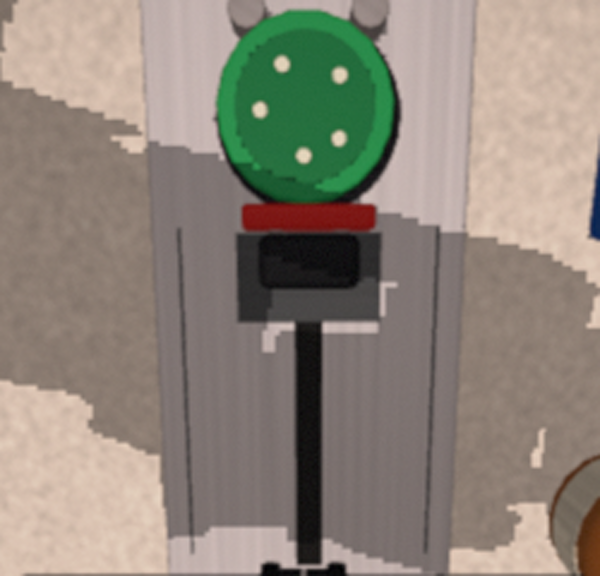

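The pad (310,217) is pressed about 5 mm and the dish touches both posts. Final check from above, then hand in.

```bash
python3 - <<'E'
from h import *
im,d=viewer.capture("top"); cv2.imwrite("pics/final.png",im)
for t in("yellow1","lamp","blue","green"): print(t,[(np.round(r["xyz"],3).tolist(),round(float(r["p"]),2)) for r in models.tip_of("top",t)])
i=viewer.camera_info("top"); g=np.linspace(.07,-.07,300); X,Y=np.meshgrid(g,g,indexing="ij")
W=np.stack([X.ravel()+.5885,Y.ravel()+.3298,np.full(X.size,.038),np.ones(X.size)]); c=np.array(i["world_to_cam"])@W
o=cv2.remap(im,(c[0]/c[2]*i["fx"]+i["cx"]).reshape(300,300).astype(np.float32),(c[1]/c[2]*i["fy"]+i["cy"]).reshape(300,300).astype(np.float32),cv2.INTER_CUBIC)
b=np.zeros((600,640,3),np.uint8); b[:300]=im[60:360]; b[300:,:300]=o; b[300:,320:620]=cv2.resize(im[190:290,405:515],(300,300)); cv2.imwrite("pics/f.png",b)
E
```

```text
yellow1 [([0.45, -0.277, -0.001], 0.85), ([0.472, -0.352, 0.005], 0.71), ([0.441, 0.323, 0.043], 0.18)]
lamp [([0.569, -0.309, 0.007], 0.87)]
blue [([0.719, 0.178, -0.005], 0.78)]
green [([0.618, 0.086, 0.032], 0.89)]
```

View pics/f.png

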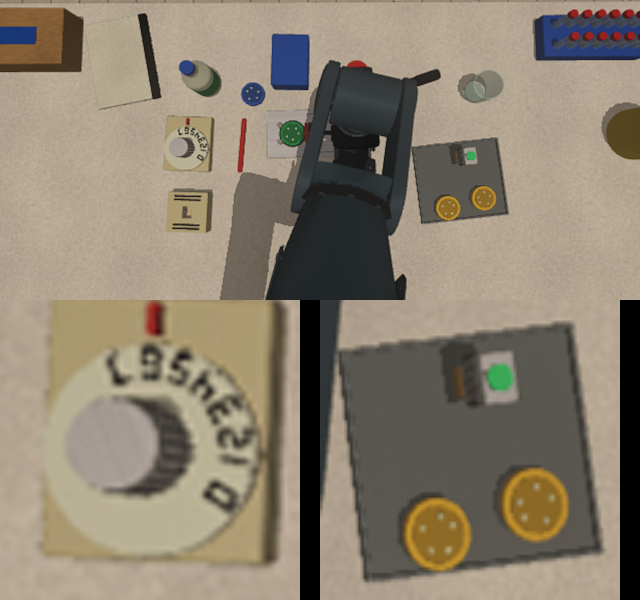

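The near yellow was nudged to the tray's edge; check that it still lies flat.

```bash
python3 - <<'E'
from h import *
im,d=viewer.capture("top"); 
for m in models.outline_of("top","yellow1")[:2]:
    P=cloud("top",d,m["mask"]); Q=P[P[:,2]>.016]; A=np.c_[Q[:,:2]-Q[:,:2].mean(0),np.ones(len(Q))]
    k=np.linalg.lstsq(A,Q[:,2],rcond=None)[0]; (x,y),r=cv2.minEnclosingCircle((Q[:,:2]*1000).astype(np.float32))
    a=np.radians(6.3); l=np.array([[np.cos(a),np.sin(a)],[-np.sin(a),np.cos(a)]])@np.array([x-512.3,y+308])
    print(m["p"],len(Q),"c",x,y,r,"local",l,"z",k[2],"tilt",np.degrees(k[:2]))
E
```

```text
0.79 471 c 473.4831848144531 -356.6160583496094 28.548702239990234 local [-43.91724838 -44.06292733] z 0.023073867113905525 tilt [ 0.39056777 -0.30700871]
0.65 1444 c 589.8027954101562 329.0124816894531 49.74312973022461 local [146.93687841 624.66081907] z 0.04992399092522959 tilt [0.02099151 2.96047306]
```

```bash
python3 - <<'E'
from h import *
im,d=viewer.capture("top"); P=cloud("top",d)
for c in ((.451,-.277),(.473,-.356)):
    Q=P[(np.hypot(P[:,0]-c[0],P[:,1]-c[1])<.033)&(P[:,2]>.016)]; A=np.c_[Q[:,:2]-Q[:,:2].mean(0),np.ones(len(Q))]
    k=np.linalg.lstsq(A,Q[:,2],rcond=None)[0]; x,y=Q[:,:2].mean(0)*1000
    a=np.radians(6.3); l=np.array([[np.cos(a),np.sin(a)],[-np.sin(a),np.cos(a)]])@np.array([x-512.3,y+308])
    print(len(Q),"c",x,y,"local",l,"z",k[2],"tilt",np.degrees(k[:2]))
E
```

```text
475 c 450.43713114672994 -272.4259582301505 local [-57.58558327  42.14768784] z 0.023038138880952762 tilt [ 0.25882766 -0.30955851]
477 c 472.6228053514476 -355.0896554215063 local [-44.6049332  -42.45132927] z 0.0230181813911775 tilt [ 0.05950071 -1.08247715]
```

```bash
python3 -c "
from rig import workorder
print(workorder.hand_in())"
```

```text
the job is handed in; nothing more can be done
None
```

The job is handed in after about 42 s, done in the order asked: cartridge pulled and standing in the tray, dial at 6, then green dish clamped against both posts with the pad pressed about 5 mm; the only two yellow dishes found lie flat side by side in the tray (one ended up about 1 mm from its rim), and the robot did not touch the blue dish or the other bench items.

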